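Fill the empty bays of the tube-carrier rack

ROBOT

A 6-joint arm with a two-finger parallel gripper is mounted at the origin on the work surface. World frame = base frame: x ahead of the robot, y to its left, z up, the work surface at z = 0. Lengths are in mm, angles in rad, forces in N, time in s.
With the tool pointing down it reaches from about 375 to 900 mm from the base axis. Payload 3.1 kg.
Tool frame: the origin (TCP) lies at the very end of the fingers, on their centre line; the grasp point (between the pads) lies 19 mm behind it; z points along the fingers, y is the line along which they close (so a half turn about z gives the same grasp; the last joint's range is limited). The gripper opens to 85 mm and grips with 20 to 120 N. Pads are 22 mm wide; open, the fingers measure 114 mm over their backs; the gripper's body (76 mm by 85 mm) begins 54 mm behind the grasp point. The pads swing forward as they close: fully open they stand 13 mm farther back than shut.
Start: joints at [-1.516, 0.527, 1.433, -0, 1.181, -0.178], TCP at [144.823, -607.966, 231.31] pointing down, gripper open.
Joint ranges: [-3.08, 3.08], [-0.75, 2.2], [0.22, 2.44], [-1.43, 4.57], [0, 2.65], [-2.85, 2.85]. Speed limits (rad/s): [2.79, 2.79, 3.14, 3.14, 3.14, 3.14].

INTERFACE

Orientations are given as a rotation vector (axis times angle).
In Python, from plant import env gives the robot as it stands.
- The arm moves only by the shell command python3 -m jog 'ROWS' [FORCE]. ROWS is JSON, a list of rows, each an object of numbers: "x", "y", "z": the shift along the tool's x, y, z scaled (see below); "spin": the turn about the tool's z scaled (see below); "jaw": the finger opening in mm, from 0 to 85.4. A call has 1 to 12 rows; each row shifts and turns the commanded pose from where the row before left it, along the tool's axes as they then stand; what a row does not reach is not made up. The controller multiplies each number of a shift by 40 mm and each number of a turn by 8 degrees. A row lasts 1/10 s, in which the tool goes at most 50 mm and 8.59 degrees, less where a joint would pass 70% of its speed; a pose out of reach is approached as far as the arm can. A call with a number of a shift or a turn outside -1 to 1 is refused whole. A call with a gripper value outside its range is refused whole. The fingers move at their own pace and stop on an object; FORCE is the grip in N (left out, the last holds). Time passes only in rows, so rows that do not move let the fingers close. It gives the time, the measured TCP pose, the force, the opening and the grip force at its end, in the units of the state.
- env.state(): the state, without advancing time (a new reading comes with each control period).
- env.get_image(name): name is "scene" or "top"; returns the picture (480x640x3 uint8, blue, green, red); there is no depth.
- env.get_calibration(name): a dict with "camera_matrix" (3x3 intrinsics, pixels), "world_from_camera" (4x4, takes a point from camera to world coordinates). Camera axes: x right, y down, z forward; pixel columns grow to the right and rows downward; lengths in mm; the calibration is good to about 2 mm. A picture is of the moment at which its call begins. get_calibration takes no time and is no camera call.
- env.close_job(): hands the job in; it is judged then, once.
The state is a dict: "time_s": time; "q": joint angles; "qd": joint speeds; "effort": joint torques, N m; "tcp_pos": TCP position; "ee_rot": TCP orientation; "ft_force": force on the tool from outside, world axes, zero at the start; "torque": the same for the moment, N m; "grip_width": finger opening in mm; "finger_force": force on a finger pad.
Only numpy, scipy, OpenCV 4.12 (cv2) and the standard library are available. Lean on these libraries where they do the work, as an engineer would, in place of code of your own. Each camera call takes 0.05 s, during which the arm holds its last target. There are 200 camera calls.

TASK

Two of the five bays in the turquoise rack are empty: fill them with the two spare tube carriers, the one in the clear holder and the one standing loose on the bench, each set fully down and upright in its own bay. Lower them in gently without dropping them or knocking them over, and leave the carriers already in the rack, and the other things on the bench, where they are.

Things in the scene. Friction and masses are not known exactly. Their poses are not given: they have to be found in the camera images.
- rack: turquoise five-bay rack, fixed, 105 (x) x 330 (y) mm; bays in a row along y, each long in x. Origin: centre of underside. Bay floor 10 mm up. A post at each x end of every bay, 110 mm above the bench; clear length 67 mm: no finger room at a carrier's ends. Ledges between bays 15 mm above the floor; clear width 37, pitch 62 mm: fingers fit beside the wide faces
- bay1 (a point): centre of the floor of rack bay 1 (bay 1 at the rack's -y end, bay 5 at +y), axes as the rack; where a carrier's origin lies when seated
- bay2 (a point): centre of the floor of rack bay 2 (bay 1 at the rack's -y end, bay 5 at +y), axes as the rack; where a carrier's origin lies when seated
- bay3 (a point): centre of the floor of rack bay 3 (bay 1 at the rack's -y end, bay 5 at +y), axes as the rack; where a carrier's origin lies when seated
- bay4 (a point): centre of the floor of rack bay 4 (bay 1 at the rack's -y end, bay 5 at +y), axes as the rack; where a carrier's origin lies when seated
- bay5 (a point): centre of the floor of rack bay 5 (bay 1 at the rack's -y end, bay 5 at +y), axes as the rack; where a carrier's origin lies when seated
- stored_a: tube carrier, one rigid piece, 160 g: white block 60 (its x) x 30 (its y) x 70 mm high; three purple caps (16 mm across) in a row along x rise to 94 mm. Origin: centre of the underside, z up; half a turn makes no difference. Already stored in one of the rack's bays at the start.
- stored_b: tube carrier, one rigid piece, 160 g: white block 60 (its x) x 30 (its y) x 70 mm high; three purple caps (16 mm across) in a row along x rise to 94 mm. Origin: centre of the underside, z up; half a turn makes no difference. Already stored in one of the rack's bays at the start.
- stored_c: tube carrier, one rigid piece, 160 g: white block 60 (its x) x 30 (its y) x 70 mm high; three purple caps (16 mm across) in a row along x rise to 94 mm. Origin: centre of the underside, z up; half a turn makes no difference. Already stored in one of the rack's bays at the start.
- spare_held: tube carrier, one rigid piece, 160 g: white block 60 (its x) x 30 (its y) x 70 mm high; three purple caps (16 mm across) in a row along x rise to 94 mm. Origin: centre of the underside, z up; half a turn makes no difference. Spare, standing in the clear holder at the start.
- spare_loose: tube carrier, one rigid piece, 160 g: white block 60 (its x) x 30 (its y) x 70 mm high; three purple caps (16 mm across) in a row along x rise to 94 mm. Origin: centre of the underside, z up; half a turn makes no difference. Spare, standing free on the bench at the start.
- holder: fixed holder for one carrier (x along its x): blue base 70 (x) x 60 x 10 mm, floor 10 mm up, lips at the x ends 8 mm above it; two clear walls 35 mm apart, 54 mm long in x, to 110 mm above the bench, close along the carrier's wide faces; x ends open, so the carrier in it is gripped only across its 60 mm length. Origin: centre of underside
- tip_box: bystander: blue pipette-tip box, 115 x 80 x 56 mm, loose; origin centre of underside
- jar: bystander: specimen jar with red cap, 60 mm across, 75 mm high, loose; origin centre of underside
- marker: bystander: green marker, 140 x 10 x 10 mm, lying along its x, loose; origin centre of underside
Mind the look-alikes: they are no part of the job. Leave any orange look-alike of the spare_loose alone.

How it is judged (in metres and radians):
At the end, for the whole second after the job is handed in: both spares stand in the two bays that were empty: within 9 mm of the bay centre horizontally and 4 mm in height, upright within 0.08 rad, long side along the bay within 0.2 rad, at rest; the three stored carriers still upright in their own bays (within 12 mm) (((horizontal distance between spare_held and bay1 below 0.009 m and z of spare_held in the frame of bay1 between -0.004 and 0.004 m and angle between the x axis of spare_held and the x axis of rack, either way round below 0.2 rad and angle between spare_held's own z axis and vertical below 0.08 rad) or (horizontal distance between spare_held and bay2 below 0.009 m and z of spare_held in the frame of bay2 between -0.004 and 0.004 m and angle between the x axis of spare_held and the x axis of rack, either way round below 0.2 rad and angle between spare_held's own z axis and vertical below 0.08 rad) or (horizontal distance between spare_held and bay3 below 0.009 m and z of spare_held in the frame of bay3 between -0.004 and 0.004 m and angle between the x axis of spare_held and the x axis of rack, either way round below 0.2 rad and angle between spare_held's own z axis and vertical below 0.08 rad) or (horizontal distance between spare_held and bay4 below 0.009 m and z of spare_held in the frame of bay4 between -0.004 and 0.004 m and angle between the x axis of spare_held and the x axis of rack, either way round below 0.2 rad and angle between spare_held's own z axis and vertical below 0.08 rad) or (horizontal distance between spare_held and bay5 below 0.009 m and z of spare_held in the frame of bay5 between -0.004 and 0.004 m and angle between the x axis of spare_held and the x axis of rack, either way round below 0.2 rad and angle between spare_held's own z axis and vertical below 0.08 rad)) and ((horizontal distance between spare_loose and bay1 below 0.009 m and z of spare_loose in the frame of bay1 between -0.004 and 0.004 m and angle between the x axis of spare_loose and the x axis of rack, either way round below 0.2 rad and angle between spare_loose's own z axis and vertical below 0.08 rad) or (horizontal distance between spare_loose and bay2 below 0.009 m and z of spare_loose in the frame of bay2 between -0.004 and 0.004 m and angle between the x axis of spare_loose and the x axis of rack, either way round below 0.2 rad and angle between spare_loose's own z axis and vertical below 0.08 rad) or (horizontal distance between spare_loose and bay3 below 0.009 m and z of spare_loose in the frame of bay3 between -0.004 and 0.004 m and angle between the x axis of spare_loose and the x axis of rack, either way round below 0.2 rad and angle between spare_loose's own z axis and vertical below 0.08 rad) or (horizontal distance between spare_loose and bay4 below 0.009 m and z of spare_loose in the frame of bay4 between -0.004 and 0.004 m and angle between the x axis of spare_loose and the x axis of rack, either way round below 0.2 rad and angle between spare_loose's own z axis and vertical below 0.08 rad) or (horizontal distance between spare_loose and bay5 below 0.009 m and z of spare_loose in the frame of bay5 between -0.004 and 0.004 m and angle between the x axis of spare_loose and the x axis of rack, either way round below 0.2 rad and angle between spare_loose's own z axis and vertical below 0.08 rad)) and linear speed of each of spare_held, spare_loose below 0.02 m/s and distance of each of stored_a, stored_b, stored_c from where it was at the start of the episode below 0.012 m and angle between each of stored_a, stored_b, stored_c's own z axis and vertical below 0.08 rad); the robot touches nothing.
It fails at once if a carrier that was already in the rack was shifted out of its bay (more than 20 mm) (distance of any of stored_a, stored_b, stored_c from where it was at the start of the episode above 0.02 m).
It fails at once if a spare was dropped into the rack (falling faster than 0.42 m/s, about 9 mm of free fall, out of the fingers) ((x of spare_held in the frame of rack between -0.03 and 0.03 m and y of spare_held in the frame of rack between -0.16 and 0.16 m and z of spare_held in the frame of rack between 0.011 and 0.11 m and linear speed of spare_held above 0.42 m/s and contact force between the fingers and spare_held below 0.1 N) or (x of spare_loose in the frame of rack between -0.03 and 0.03 m and y of spare_loose in the frame of rack between -0.16 and 0.16 m and z of spare_loose in the frame of rack between 0.011 and 0.11 m and linear speed of spare_loose above 0.42 m/s and contact force between the fingers and spare_loose below 0.1 N)).
It fails at once if a spare was knocked over (tilted more than 57 degrees) (angle between any of spare_held, spare_loose's own z axis and vertical above 1 rad).
It fails at once if the tip box, jar or marker was pushed more than 30 mm (distance of any of tip_box, jar, marker from where it was at the start of the episode above 0.03 m).
It also fails if it takes over 67 s, if anything falls off the work surface, if the arm or the gripper's body presses on something with over 40 N, if the wrist force passes 120 N, or if a joint passes its speed limit or range.

## Working session

There is one attempt and no reset: what is moved stays moved. The work goes in short steps, Python scripts to look and compute and a shell command to move; the robot and the scene stay as the last step left them, time stands still between calls to the robot, and variables do not carry over. Pictures are saved under pics/ and viewed, at most 10 in all, crops included, and the job is handed in when it is done.

```bash
ls; mkdir -p pics
python3 - <<'E'
from plant import env
import cv2
for n in("scene","top"):
    im=env.get_image(n); cv2.imwrite(f"pics/{n}0.png",im)
    c=env.get_calibration(n); print(n,c)
print(env.state())
E
```

```text
pics
scene {'camera_matrix': array([[470.90394611,   0.        , 320.12644279],
       [  0.        , 470.90394611, 241.96985546],
       [  0.        ,   0.        ,   1.        ]]), 'world_from_camera': array([[-6.96362907e-01,  5.61654083e-01, -4.46792337e-01,
         9.75244792e+02],
       [ 7.17439406e-01,  5.28329255e-01, -4.54036228e-01,
         3.53364203e+02],
       [-1.89578393e-02, -6.36720417e-01, -7.70861668e-01,
         7.42258747e+02],
       [ 0.00000000e+00,  0.00000000e+00,  0.00000000e+00,
         1.00000000e+00]])}
top {'camera_matrix': array([[539.21777343,   0.        , 320.68525931],
       [  0.        , 539.21777343, 247.23316934],
       [  0.        ,   0.        ,   1.        ]]), 'world_from_camera': array([[ 2.50258218e-03, -9.91196088e-01,  1.32378440e-01,
         4.48384251e+02],
       [-9.99754392e-01, -5.39498315e-03, -2.14953332e-02,
        -5.53523779e+01],
       [ 2.20202696e-02, -1.32292133e-01, -9.90966144e-01,
         1.03079559e+03],
       [ 0.00000000e+00,  0.00000000e+00,  0.00000000e+00,
         1.00000000e+00]])}
{'time_s': 0.1, 'q': array([-1.51551745e+00,  5.28383896e-01,  1.43376923e+00, -1.83926158e-05,
        1.18140250e+00, -1.78497676e-01]), 'qd': array([-0.00071643, -0.00307394, -0.00342206, -0.00070747, -0.00132219,
        0.00026787]), 'effort': array([ 6.17882361e-04, -4.43302488e+01, -1.78587413e+01, -1.15020789e-04,
        3.83701656e-03,  3.53879358e-06]), 'tcp_pos': array([ 144.77215991, -607.34169004,  230.42647422]), 'ee_rot': array([-3.11820729e+00, -3.66162017e-01, -1.63079892e-04]), 'ft_force': array([ 0.66369699, -0.9744223 ,  0.35709745]), 'torque': array([0.00044192, 0.00086398, 0.00786091]), 'finger_force': 0.0, 'grip_width': 85.27480120652012}
```

View pics/top0.png

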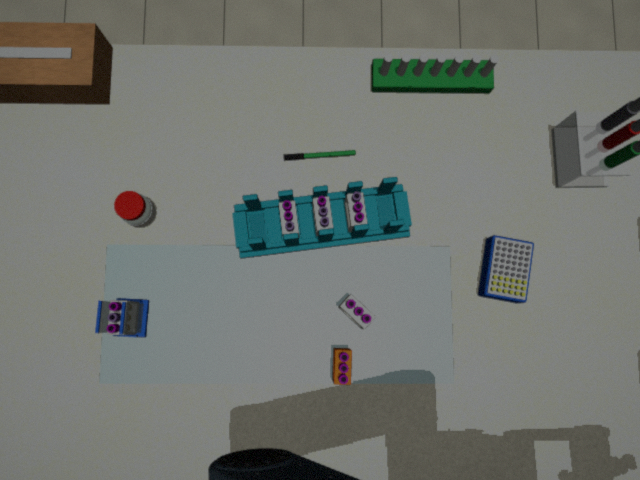

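View pics/scene0.png

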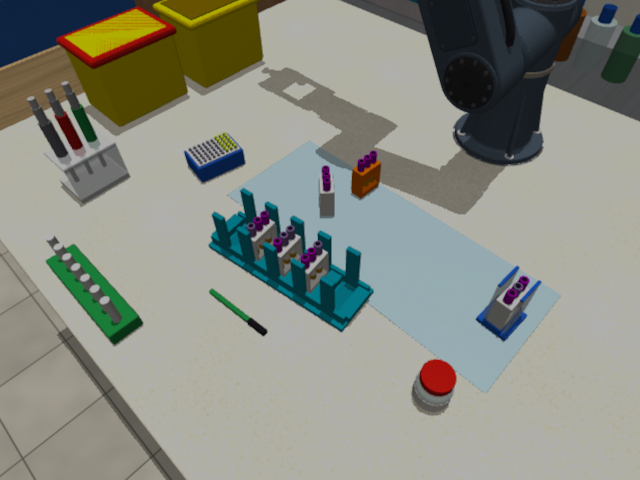

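The top view shows the rack (235–410, 180–257) with bays 5 (left) and 1 (right) empty. The held spare is at (115,317), the loose one at (357,310) and the orange decoy at (343,366). Scene view agrees.

```bash
cat > h.py <<'E'
from plant import env
import cv2, numpy as np
def ray(n,px):
    c=env.get_calibration(n); T=c["world_from_camera"]
    d=T[:3,:3]@np.linalg.inv(c["camera_matrix"])@np.array([px[0],px[1],1.]); return T[:3,3],d
def plane(n,px,z):
    o,d=ray(n,px); return o+d*(z-o[2])/d[2]
def proj(n,P):
    c=env.get_calibration(n); T=np.linalg.inv(c["world_from_camera"])
    p=c["camera_matrix"]@(T[:3,:3]@np.asarray(P,float)+T[:3,3]); return p[:2]/p[2]
def tri(pa,pb):
    o1,d1=ray("top",pa);o2,d2=ray("scene",pb)
    s=np.linalg.lstsq(np.c_[d1,-d2],o2-o1,rcond=None)[0]
    a,b=o1+s[0]*d1,o2+s[1]*d2; return (a+b)/2,np.linalg.norm(a-b)
def blobs(im,lo,hi,amin):
    m=cv2.inRange(cv2.cvtColor(im,cv2.COLOR_BGR2HSV),lo,hi)
    k,l,st,ce=cv2.connectedComponentsWithStats(m)
    return m,[(ce[i].round(1),st[i]) for i in range(1,k) if st[i][4]>=amin]
E
python3 - <<'E'
from h import *
for n in("top","scene"):
    im=cv2.imread(f"pics/{n}0.png")
    m,b=blobs(im,(130,60,40),(165,255,255),8)
    print(n)
    for c,s in b:
        x,y,w,h,a=s; bc=(x+(w-1)/2,y+(h-1)/2)
        print(c,s,plane(n,bc,82).round(1),plane(n,bc,92).round(1))
a=cv2.imread("pics/top0.png"); b=cv2.imread("pics/scene0.png")
A=cv2.resize(a[165:265,220:420],None,fx=4,fy=4,interpolation=cv2.INTER_CUBIC)[:400,:800]
B=np.hstack([cv2.resize(a[285:350,85:160],None,fx=5.3,fy=5.3)[:200,:400],cv2.resize(a[280:330,320:420],None,fx=4,fy=4)])
h=min(200,B.shape[0]); cv2.imwrite("pics/crop1.png",np.vstack([A,cv2.resize(B,(800,200))]))
E
```

```text
top
[357.7 207.7] [353 192  11  30 186] [ 649.3 -142.8   82. ] [ 647.2 -141.9   92. ]
[322.6 209.2] [318 195  11  31 163] [642.5 -79.9  82. ] [640.4 -79.7  92. ]
[287.9 213.8] [282 200  12  30 190] [633.8 -16.4  82. ] [631.9 -16.9  92. ]
[358.4 310.9] [346 299  25  24 196] [ 463.7 -141.6   82. ] [ 463.6 -140.7   92. ]
[114.1 306. ] [108 302  14   9  80] [470.3 281.8  82. ] [470.  278.2  92. ]
[112.8 316.8] [108 313  10   9  55] [451.3 284.2  82. ] [451.3 280.6  92. ]
[111.7 328. ] [106 324  13   9  78] [432.5 284.   82. ] [432.7 280.5  92. ]
[343.6 356.7] [340 352   9  10  58] [ 384.6 -116.8   82. ] [ 385.3 -116.1   92. ]
[343.1 367.5] [339 363   9  10  62] [ 365.9 -115.    82. ] [ 366.8 -114.3   92. ]
[342.9 378.5] [339 374   9  10  66] [ 347.4 -114.9   82. ] [ 348.5 -114.3   92. ]
scene
[366.9 160. ] [358 150  20  21 228] [ 362.2 -119.3   82. ] [ 371.5 -112.1   92. ]
[325.7 178.1] [322 166   9  25 165] [ 462.4 -145.1   82. ] [ 470.1 -137.6   92. ]
[258.7 222.6] [247 210  22  27 275] [ 640.3 -154.    82. ] [ 645.3 -146.3   92. ]
[283.5 238.6] [272 226  23  27 260] [634.1 -90.   82. ] [639.3 -83.3  92. ]
[311.2 254.1] [300 241  22  28 268] [625.1 -27.9  82. ] [630.4 -22.1  92. ]
[515.7 289.8] [503 276  27  28 297] [442.9 273.2  82. ] [450.9 274.5  92. ]
```

View pics/crop1.png

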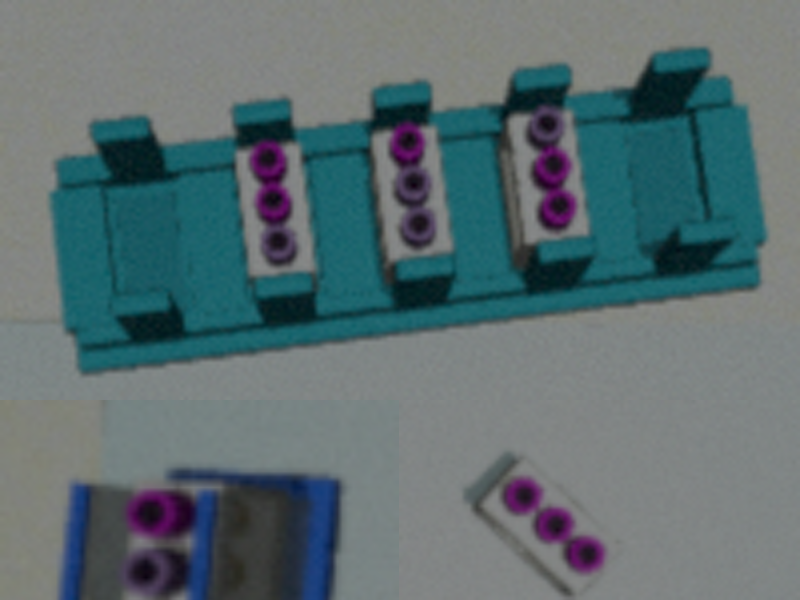

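```bash
cat >> h.py <<'E'
from scipy.spatial.transform import Rotation as Ro
def plan(P,ydir=None):
    """units for: spin first, then shift in the (spun) tool axes; ydir = world angle (deg) of the closing line"""
    s=env.state(); R=Ro.from_rotvec(s["ee_rot"]); Rm=R.as_matrix(); print("tilt",np.degrees(np.arccos(-Rm[2,2])).round(2),"tcp",s["tcp_pos"].round(1),"q1,q6",s["q"][[0,5]].round(2))
    yn=np.degrees(np.arctan2(Rm[1,1],Rm[0,1])); print("ydir now",yn.round(2))
    D=np.asarray(P,float)-s["tcp_pos"]
    q1=np.arctan2(P[1],P[0])-np.arcsin(111/np.hypot(P[0],P[1]))
    opts=[0.] if ydir is None else [(ydir-yn+90)%180-90+k for k in(-180,0,180)]
    for dy in opts:
        q6=q1+np.pi/2-(np.radians(yn+dy)+np.pi/2)
        q6=(q6+np.pi)%(2*np.pi)-np.pi
        Rn=Ro.from_rotvec([0,0,np.radians(dy)]).as_matrix()@Rm
        print("spin units",round(-dy/8,2),"shift units",(Rn.T@D/40).round(2),"q6 est",round(q6,2))
E
python3 - <<'E'
from h import *
hi=[(122,130),(263,110),(402,92),(541,76),(683,57)]; lo=[(143,300),(287,285),(423,267),(561,252),(708,231)]
H=np.array([plane("top",(x/4+220,y/4+165),110) for x,y in hi]);L=np.array([plane("top",(x/4+220,y/4+165),110) for x,y in lo])
print(H.round(1),L.round(1),np.linalg.norm(H-L,axis=1).round(1))
M=(H+L)/2; k=np.arange(5)-2
c=M.mean(0); v=(M*k[:,None]).sum(0)/10; print("centre",c.round(1),"pitch",np.linalg.norm(v),"bay->5to1 dir",v.round(1),"resid",(M-c-k[:,None]*v).round(1)[:,:2])
u=v/np.linalg.norm(v)*62; print("bay5..1",[(c+i*u).round(1) for i in k], "row angle",np.degrees(np.arctan2(v[1],v[0])), "x-axis from posts", np.degrees(np.arctan2(*(H-L).mean(0)[1::-1])))
caps=[plane("top",p,94) for p in((350.75,303.75),(358.5,311),(366.25,318.25))]; d=caps[0]-caps[2]
print("loose",np.round(caps,1),np.degrees(np.arctan2(d[1],d[0])))
print("loose tri",tri((358.4,310.9),(325.7,178.1)))
print("held",[plane("top",p,104).round(1) for p in((112.9,306.3),(112.9,317.5))])
for i,p in enumerate([(357.7,207.7),(322.6,209.2),(287.9,213.8)]): print(tri(p,[(258.7,222.6),(283.5,238.6),(311.2,254.1)][i]))
print("held tri",tri((112.8,316.8),(515.7,289.8)))
P=caps[1]; plan([P[0],P[1],150],np.degrees(np.arctan2(d[1],d[0]))+90)
E
```

```text
[[ 658.    47.   110. ]
 [ 667.4  -14.1  110. ]
 [ 675.9  -74.7  110. ]
 [ 683.6 -135.7  110. ]
 [ 692.6 -198.2  110. ]] [[ 583.3   36.5  110. ]
 [ 590.2  -25.3  110. ]
 [ 598.5  -84.   110. ]
 [ 605.4 -143.9  110. ]
 [ 615.1 -208.   110. ]] [75.4 77.9 78.  78.6 78.2]
centre [637. -80. 110.] pitch 61.52700160675859 bay->5to1 dir [  8.2 -61.    0. ] resid [[ 0.1 -0.1]
 [ 0.  -0.7]
 [ 0.2  0.7]
 [-0.7  1.3]
 [ 0.4 -1.1]]
bay5..1 [array([620.5,  42.9, 110. ]), array([628.7, -18.6, 110. ]), array([637., -80., 110.]), array([ 645.3, -141.5,  110. ]), array([ 653.5, -202.9,  110. ])] row angle -82.33894198866848 x-axis from posts 7.2460561567486765
loose [[ 475.1 -128.    94. ]
 [ 462.7 -141.3   94. ]
 [ 450.3 -154.6   94. ]] 47.0612404587316
loose tri (array([ 463.76256707, -142.99676015,   83.84264467]), np.float64(2.352567648909451))
held [array([469.3, 276.6, 104. ]), array([450.4, 275.6, 104. ])]
(array([ 644.76536571, -141.57105071,   96.11201341]), np.float64(1.687867657681005))
(array([640.88724625, -79.04824273,  97.92292671]), np.float64(0.6862296295727471))
(array([632.08700704, -17.99686476,  98.26631289]), np.float64(0.5121869826155372))
held tri (array([452.79482737, 276.69459537,  95.40078336]), np.float64(4.7613313155465224))
tilt 0.11 tcp [ 144.8 -607.3  230.4] q1,q6 [-1.52 -0.18]
ydir now -76.61
spin units 18.29 shift units [-13.94   2.12   2.  ] q6 est -2.92
spin units -4.21 shift units [13.94 -2.11  2.02] q6 est 0.22
spin units -26.71 shift units [-13.94   2.12   2.  ] q6 est -2.92
```

```bash
python3 -m jog '[{"spin":-0.84,"jaw":56},{"spin":-0.84,"jaw":56},{"spin":-0.84,"jaw":56},{"spin":-0.84,"jaw":56},{"spin":-0.85,"jaw":56},{"x":0.95,"y":-0.15,"jaw":56},{"x":0.95,"y":-0.15,"jaw":56},{"x":0.95,"y":-0.15,"jaw":56},{"x":0.95,"y":-0.15,"jaw":56},{"x":0.95,"y":-0.15,"jaw":56},{"x":0.95,"y":-0.15,"jaw":56},{"x":0.95,"y":-0.15,"jaw":56}]' 30
python3 -m jog '[{"x":0.95,"y":-0.15},{"x":0.95,"y":-0.15},{"x":0.95,"y":-0.15},{"x":0.95,"y":-0.15},{"x":0.95,"y":-0.15},{"x":0.95,"y":-0.15},{"x":0.95,"y":-0.15},{},{}]'
python3 -c "
from h import *
plan([463,-141.5,38],-43)"
```

```text
tilt 0.11 tcp [ 144.8 -607.3  230.4] q1,q6 [-1.52 -0.18]
ydir now -76.61
spin units 18.3 shift units [-13.94   2.13   4.8 ] q6 est -2.92
spin units -4.2 shift units [13.94 -2.11  4.82] q6 est 0.22
spin units -26.7 shift units [-13.94   2.13   4.8 ] q6 est -2.92validation failed for argument at $[0]...
validation failed for argument at $[0]...
```

```bash
python3 -m jog '[{"x":0,"y":0,"z":0,"spin":-0.84,"jaw":56}]' 30; python3 -m jog --help | head -30
```

```text
time_s: 0.2
tcp_pos: [144.8, -607.5, 230.6]
ee_rot: [-3.091, -0.553, -0.0]
ft_force: [0.6, 0.2, -0.0]
grip_width: 72.9
finger_force: 0.0invalid input: not JSON, or not a number
```

```bash
python3 -m jog '[{"x":0,"y":0,"z":0,"spin":-0.84,"jaw":56},{"x":0,"y":0,"z":0,"spin":-0.84,"jaw":56},{"x":0,"y":0,"z":0,"spin":-0.84,"jaw":56},{"x":0,"y":0,"z":0,"spin":-0.85,"jaw":56},{"x":0.95,"y":-0.15,"z":0,"spin":0,"jaw":56},{"x":0.95,"y":-0.15,"z":0,"spin":0,"jaw":56},{"x":0.95,"y":-0.15,"z":0,"spin":0,"jaw":56},{"x":0.95,"y":-0.15,"z":0,"spin":0,"jaw":56},{"x":0.95,"y":-0.15,"z":0,"spin":0,"jaw":56},{"x":0.95,"y":-0.15,"z":0,"spin":0,"jaw":56},{"x":0.95,"y":-0.15,"z":0,"spin":0,"jaw":56},{"x":0.95,"y":-0.15,"z":0,"spin":0,"jaw":56}]'
python3 -m jog '[{"x":0.95,"y":-0.15,"z":0,"spin":0,"jaw":56},{"x":0.95,"y":-0.15,"z":0,"spin":0,"jaw":56},{"x":0.95,"y":-0.15,"z":0,"spin":0,"jaw":56},{"x":0.95,"y":-0.15,"z":0,"spin":0,"jaw":56},{"x":0.95,"y":-0.15,"z":0,"spin":0,"jaw":56},{"x":0.95,"y":-0.15,"z":0,"spin":0,"jaw":56},{"x":0,"y":0,"z":0,"spin":0,"jaw":56},{"x":0,"y":0,"z":0,"spin":0,"jaw":56},{"x":0,"y":0,"z":0,"spin":0,"jaw":56}]'
python3 -c "
from h import *
plan([463,-141.5,38],-43)"
```

```text
time_s: 1.4
tcp_pos: [317.2, -351.1, 231.1]
ee_rot: [-2.88, -1.254, -0.0]
ft_force: [1.0, 0.8, -0.3]
grip_width: 56.0
finger_force: 0.0
time_s: 2.3
tcp_pos: [445.1, -161.7, 231.1]
ee_rot: [-2.88, -1.254, 0.001]
ft_force: [-0.0, -0.8, 0.0]
grip_width: 55.6
finger_force: 0.0
tilt 0.04 tcp [ 445.1 -161.7  231.1] q1,q6 [-0.58  0.17]
ydir now -42.95
spin units 22.51 shift units [-0.67  0.02  4.83] q6 est -2.92
spin units 0.01 shift units [ 0.68 -0.02  4.83] q6 est 0.22
spin units -22.49 shift units [-0.67  0.02  4.83] q6 est -2.92
```

```bash
python3 -m jog '[{"x":0.68,"y":-0.02,"z":0,"spin":0,"jaw":56},{"x":0,"y":0,"z":0.9,"spin":0,"jaw":56},{"x":0,"y":0,"z":0.9,"spin":0,"jaw":56},{"x":0,"y":0,"z":0.9,"spin":0,"jaw":56},{"x":0,"y":0,"z":0.9,"spin":0,"jaw":56},{"x":0,"y":0,"z":0.7,"spin":0,"jaw":56},{"x":0,"y":0,"z":0.53,"spin":0,"jaw":56},{"x":0,"y":0,"z":0,"spin":0,"jaw":56},{"x":0,"y":0,"z":0,"spin":0,"jaw":25},{"x":0,"y":0,"z":0,"spin":0,"jaw":25},{"x":0,"y":0,"z":0,"spin":0,"jaw":25},{"x":0,"y":0,"z":0,"spin":0,"jaw":25}]' 30
python3 -m jog '[{"x":0,"y":0,"z":0,"spin":0,"jaw":25},{"x":0,"y":0,"z":0,"spin":0,"jaw":25}]' 35
```

```text
time_s: 3.5
tcp_pos: [464.1, -141.2, 39.2]
ee_rot: [2.878, 1.254, 0.002]
ft_force: [-0.4, 0.1, 1.5]
grip_width: 29.4
finger_force: 33.8
time_s: 3.7
tcp_pos: [464.1, -141.2, 39.1]
ee_rot: [2.878, 1.254, 0.002]
ft_force: [-1.4, -1.2, 6.6]
grip_width: 29.6
finger_force: 34.9
```

```bash
python3 -m jog '[{"x":0,"y":0,"z":-0.3,"spin":0,"jaw":25},{"x":0,"y":0,"z":-0.7,"spin":0,"jaw":25},{"x":0,"y":0,"z":-0.9,"spin":0,"jaw":25},{"x":0,"y":0,"z":-0.9,"spin":0,"jaw":25},{"x":0,"y":0,"z":-0.9,"spin":0,"jaw":25},{"x":0,"y":0,"z":-0.5,"spin":0.7,"jaw":25},{"x":0,"y":0,"z":0,"spin":0.85,"jaw":25},{"x":0,"y":0,"z":0,"spin":0.85,"jaw":25},{"x":0,"y":0,"z":0,"spin":0.85,"jaw":25},{"x":0,"y":0,"z":0,"spin":0.85,"jaw":25},{"x":0,"y":0,"z":0,"spin":0.84,"jaw":25},{"x":0,"y":0,"z":0,"spin":0,"jaw":25}]'
python3 -c "
from h import *
plan([653.5,-203,185],-82.5)"
```

```text
time_s: 4.9
tcp_pos: [463.0, -140.1, 206.4]
ee_rot: [-3.134, -0.208, 0.001]
ft_force: [-0.1, 0.7, -2.1]
grip_width: 29.6
finger_force: 35.3
tilt 0.04 tcp [ 463.  -140.1  206.4] q1,q6 [-0.53  0.91]
ydir now -82.41
spin units 22.51 shift units [-4.52 -2.18  0.54] q6 est -2.17
spin units 0.01 shift units [4.52 2.18 0.53] q6 est 0.98
spin units -22.49 shift units [-4.52 -2.18  0.54] q6 est -2.17
```

```bash
python3 -m jog '[{"x":0.6,"y":0.29,"z":0,"spin":0,"jaw":25},{"x":0.8,"y":0.39,"z":0,"spin":0,"jaw":25},{"x":0.8,"y":0.39,"z":0,"spin":0,"jaw":25},{"x":0.8,"y":0.39,"z":0,"spin":0,"jaw":25},{"x":0.8,"y":0.38,"z":0,"spin":0,"jaw":25},{"x":0.72,"y":0.34,"z":0.5,"spin":0,"jaw":25},{"x":0,"y":0,"z":0,"spin":0,"jaw":25},{"x":0,"y":0,"z":0,"spin":0,"jaw":25},{"x":0,"y":0,"z":0,"spin":0,"jaw":25}]'
python3 - <<'E'
from h import *
plan([653.5,-203,135],-82.5)
a=env.get_image("top");b=env.get_image("scene"); cv2.imwrite("pics/top1.png",a);cv2.imwrite("pics/scene1.png",b)
cv2.imwrite("pics/v1.png",np.hstack([cv2.resize(a[130:280,300:450],None,fx=2.66,fy=2.66)[:399,:399],cv2.resize(b[130:330,180:380],(399,399))]))
E
```

```text
time_s: 5.8
tcp_pos: [653.1, -202.7, 186.2]
ee_rot: [-3.134, -0.209, 0.002]
ft_force: [0.5, 0.3, -2.2]
grip_width: 29.3
finger_force: 35.2
tilt 0.1 tcp [ 653.1 -202.7  186.2] q1,q6 [-0.46  0.97]
ydir now -82.37
spin units 22.52 shift units [-0.01 -0.01  1.28] q6 est -2.17
spin units 0.02 shift units [0.01 0.01 1.28] q6 est 0.98
spin units -22.48 shift units [-0.01 -0.01  1.28] q6 est -2.17
```

View pics/v1.png

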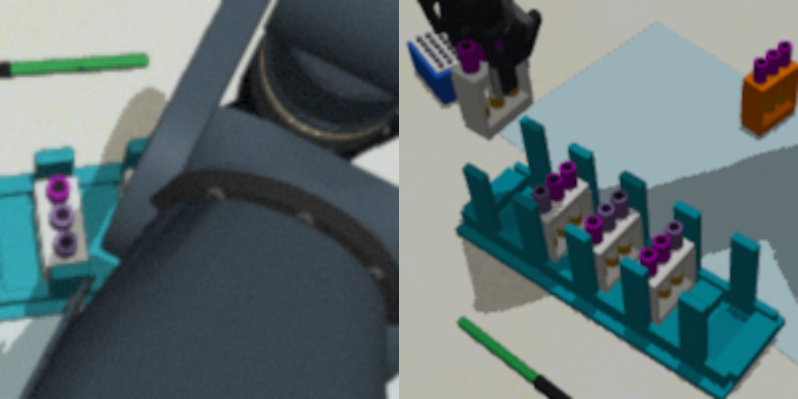

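Run:
```python
from h import *
a=np.radians(7.5);X=np.array([np.cos(a),np.sin(a),0]);Y=np.array([-np.sin(a),np.cos(a),0])
c=np.array([653.1,-202.7,147.2])
for n,sx,sy,m in(("+x+y",1,1,(224.1,198.7)),("+x-y",1,-1,(214.1,189.2)),("-x+y",-1,1,(245.7,181.1))):
    print(n,proj("scene",c+30*sx*X+15*sy*Y).round(1),m, (plane("scene",m,147.2)-(c+30*sx*X+15*sy*Y)).round(1))
b=np.array([653.5,-202.9,110])
for s,m in((1,(217.6,214.2)),(-1,(247.2,191.2))): print(proj("scene",b+38.8*s*X).round(1),m)
B=cv2.imread("pics/scene1.png"); cv2.imwrite("pics/v2.png",cv2.resize(B[130:260,190:320],(600,600),interpolation=cv2.INTER_CUBIC))
```

```text
+x+y [224.6 202.3] (224.1, 198.7) [-5.  -7.7 -0. ]
+x-y [212.5 195.3] (214.1, 189.2) [-11.6 -10.5  -0. ]
-x+y [247.4 183.2] (245.7, 181.1) [-1.4 -6.7 -0. ]
[218.7 216. ] (217.6, 214.2)
[247.2 191.8] (247.2, 191.2)
```

View pics/v2.png

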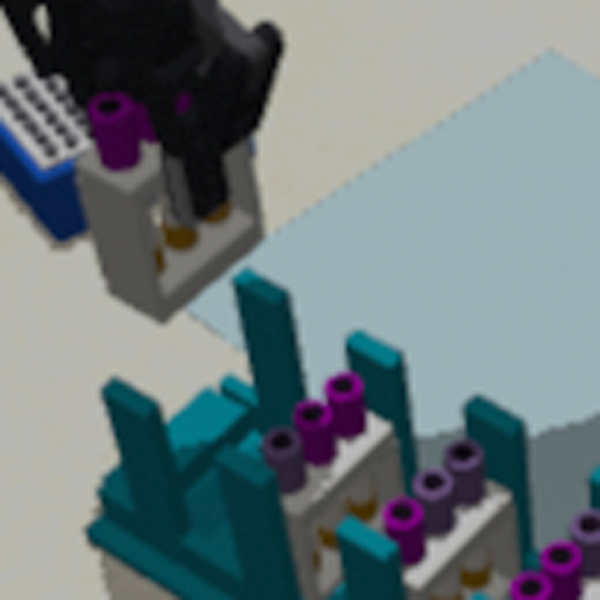

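```bash
python3 -m jog '[{"x":0.04,"y":0.01,"z":0.4,"spin":0,"jaw":25},{"x":0,"y":0,"z":0.5,"spin":0,"jaw":25},{"x":0,"y":0,"z":0.3,"spin":0,"jaw":25},{"x":0,"y":0,"z":0.25,"spin":0,"jaw":25},{"x":0,"y":0,"z":0.25,"spin":0,"jaw":25},{"x":0,"y":0,"z":0,"spin":0,"jaw":25},{"x":0,"y":0,"z":0,"spin":0,"jaw":25}]'
python3 - <<'E'
from h import *
plan([654.2,-203,49.5],-82.5)
b=env.get_image("scene"); cv2.imwrite("pics/scene2.png",b)
cv2.imwrite("pics/v3.png",cv2.resize(b[150:280,190:320],(600,600),interpolation=cv2.INTER_CUBIC))
E
```

```text
time_s: 6.6
tcp_pos: [656.1, -203.7, 118.1]
ee_rot: [3.135, 0.207, 0.0]
ft_force: [-0.7, -0.2, -1.8]
grip_width: 29.4
finger_force: 35.3
tilt 0.01 tcp [ 656.1 -203.7  118.1] q1,q6 [-0.46  0.98]
ydir now -82.44
spin units 22.51 shift units [0.04 0.02 1.71] q6 est -2.17
spin units 0.01 shift units [-0.04 -0.02  1.71] q6 est 0.98
spin units -22.49 shift units [0.04 0.02 1.71] q6 est -2.17
```

View pics/v3.png

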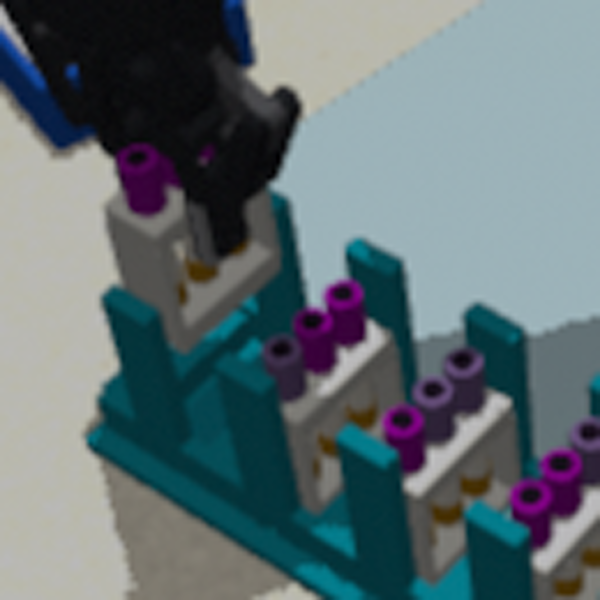

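```bash
python3 -m jog '[{"x":-0.05,"y":-0.01,"z":0.15,"spin":0,"jaw":25},{"x":0,"y":0,"z":0.4,"spin":0,"jaw":25},{"x":0,"y":0,"z":0.4,"spin":0,"jaw":25},{"x":0,"y":0,"z":0.2,"spin":0,"jaw":25},{"x":0,"y":0,"z":0,"spin":0,"jaw":25},{"x":0,"y":0,"z":0,"spin":0,"jaw":25}]'
python3 -c "
from h import *
plan([654,-203,49.5],-82.5)"
```

```text
time_s: 7.25
tcp_pos: [653.5, -203.3, 71.4]
ee_rot: [-3.134, -0.207, 0.002]
ft_force: [-0.3, -0.2, -0.9]
grip_width: 29.5
finger_force: 35.3
tilt 0.09 tcp [ 653.5 -203.3   71.4] q1,q6 [-0.46  0.97]
ydir now -82.44
spin units 22.51 shift units [-0.01  0.01  0.55] q6 est -2.17
spin units 0.01 shift units [ 0.01 -0.01  0.55] q6 est 0.98
spin units -22.49 shift units [-0.01  0.01  0.55] q6 est -2.17
```

```bash
python3 -m jog '[{"x":0,"y":0,"z":0.1,"spin":0,"jaw":25},{"x":0,"y":0,"z":0.1,"spin":0,"jaw":25},{"x":0,"y":0,"z":0.1,"spin":0,"jaw":25},{"x":0,"y":0,"z":0,"spin":0,"jaw":25}]'
python3 -m jog '[{"x":0,"y":0,"z":0.1,"spin":0,"jaw":25},{"x":0,"y":0,"z":0.08,"spin":0,"jaw":25},{"x":0,"y":0,"z":0.04,"spin":0,"jaw":25},{"x":0,"y":0,"z":0,"spin":0,"jaw":25},{"x":0,"y":0,"z":0,"spin":0,"jaw":25}]'
```

```text
time_s: 7.65
tcp_pos: [653.3, -203.2, 59.4]
ee_rot: [-3.134, -0.207, 0.002]
ft_force: [-0.4, 0.3, -2.3]
grip_width: 29.3
finger_force: 35.3
time_s: 8.15
tcp_pos: [653.9, -203.5, 51.3]
ee_rot: [3.135, 0.207, 0.0]
ft_force: [1.1, -0.1, -1.9]
grip_width: 29.7
finger_force: 35.3
```

```bash
python3 -m jog '[{"x":0,"y":0,"z":0.03,"spin":0,"jaw":25},{"x":0,"y":0,"z":0.02,"spin":0,"jaw":25},{"x":0,"y":0,"z":0,"spin":0,"jaw":25},{"x":0,"y":0,"z":0,"spin":0,"jaw":25}]'
```

```text
time_s: 8.55
tcp_pos: [653.9, -203.5, 49.3]
ee_rot: [-3.135, -0.207, 0.0]
ft_force: [0.3, 0.4, -2.2]
grip_width: 30.0
finger_force: 35.4
```

```bash
python3 -m jog '[{"x":0,"y":0,"z":0.03,"spin":0,"jaw":25},{"x":0,"y":0,"z":0,"spin":0,"jaw":25},{"x":0,"y":0,"z":0,"spin":0,"jaw":25}]'; python3 -m jog '[{"x":0,"y":0,"z":0.03,"spin":0,"jaw":25},{"x":0,"y":0,"z":0,"spin":0,"jaw":25},{"x":0,"y":0,"z":0,"spin":0,"jaw":25}]'
```

```text
time_s: 8.85
tcp_pos: [654.0, -203.5, 49.2]
ee_rot: [3.135, 0.207, 0.001]
ft_force: [-2.5, 0.1, 5.8]
grip_width: 29.8
finger_force: 36.3
time_s: 9.15
tcp_pos: [654.0, -203.6, 49.2]
ee_rot: [3.134, 0.207, 0.001]
ft_force: [-3.0, 1.2, 10.6]
grip_width: 29.7
finger_force: 36.9
```

```bash
python3 -m jog '[{"x":0,"y":0,"z":-0.05,"spin":0,"jaw":44},{"x":0,"y":0,"z":0,"spin":0,"jaw":44},{"x":0,"y":0,"z":0,"spin":0,"jaw":44},{"x":0,"y":0,"z":-0.3,"spin":0,"jaw":44},{"x":0,"y":0,"z":-0.7,"spin":0,"jaw":44},{"x":0,"y":0,"z":-0.9,"spin":0,"jaw":44},{"x":0,"y":0,"z":-0.9,"spin":0,"jaw":44},{"x":0,"y":0,"z":-0.9,"spin":0,"jaw":44},{"x":0,"y":0,"z":-0.3,"spin":0,"jaw":44},{"x":0,"y":0,"z":0,"spin":0,"jaw":44}]'
python3 - <<'E'
from h import *
b=env.get_image("top"); cv2.imwrite("pics/top3.png",b)
# holder: caps' dark tops, blue base
m,bl=blobs(b,(105,120,60),(125,255,255),15)
for c,s in bl:
    if c[0]<200: print(c,s)
plan([451,276,210],0)
cv2.imwrite("pics/v4.png",cv2.resize(b[285:350,85:165],(800,600)[:2],interpolation=cv2.INTER_CUBIC))
E
```

```text
time_s: 10.15
tcp_pos: [655.1, -204.0, 211.8]
ee_rot: [3.132, 0.207, 0.008]
ft_force: [0.3, 0.3, -1.2]
grip_width: 44.0
finger_force: 0.0
tilt 0.05 tcp [ 653.8 -203.4  209.3] q1,q6 [-0.46  0.97]
ydir now -82.44
spin units 12.19 shift units [-11.99   5.07  -0.02] q6 est -2.8
spin units -10.31 shift units [ 1.199e+01 -5.070e+00 -1.000e-02] q6 est 0.34
spin units -32.81 shift units [-11.99   5.07  -0.02] q6 est -2.8
```

View pics/v4.png

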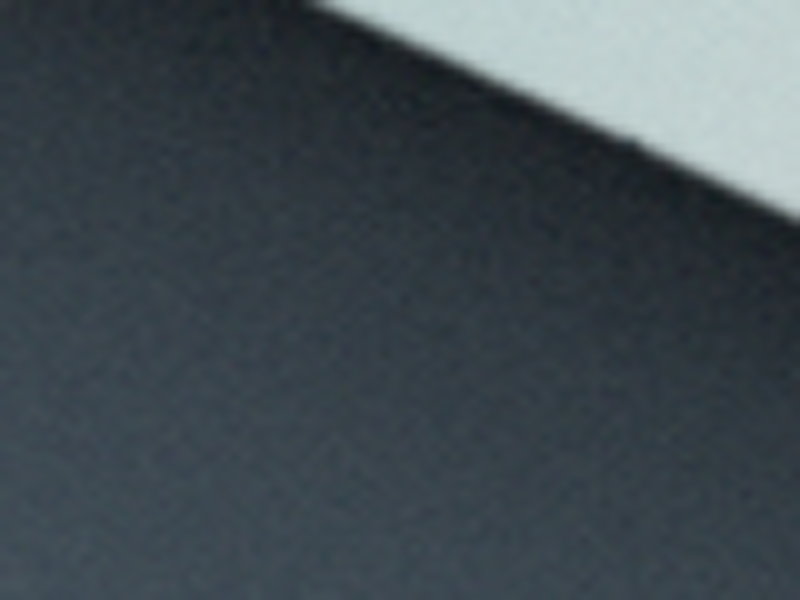

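Run:
```python
from h import *
b=cv2.imread("pics/top0.png"); g=cv2.cvtColor(b,cv2.COLOR_BGR2GRAY).astype(float)
P=[]
for x,y in((112.5,306.3),(112.5,317.2),(112,328)):
    xs,ys=np.meshgrid(np.arange(int(x)-4,int(x)+5),np.arange(int(y)-4,int(y)+5))
    w=np.clip(60-g[ys,xs],0,None)**2; c=((xs*w).sum()/w.sum(),(ys*w).sum()/w.sum()); p=plane("top",c,104);P.append(p);print(np.round(c,1),p.round(1),g[ys,xs].min())
d=P[0]-P[2];print(np.mean(P,0).round(1),np.degrees(np.arctan2(d[1],d[0])),np.linalg.norm(d))
# blue parts of holder
m,bl=blobs(b,(105,110,40),(125,255,255),10)
for c,s in bl:
    if c[0]<200:
        r=cv2.minAreaRect(cv2.findNonZero((cv2.connectedComponents(m)[1]==cv2.connectedComponents(m)[1][int(c[1]),int(c[0])]).astype(np.uint8))); print(c,s,r)
# bench free spot check
for p in((450,276,10),(470,120,0)): print(p,proj("top",p).round())
```

```text
[112.9 306. ] [469.7 276.6 104. ] 12.0
[112.2 316.9] [451.4 276.8 104. ] 4.0
[112.3 327.7] [433.3 275.7 104. ] 9.0
[451.5 276.4 104. ] 1.4933631367143647 36.45195646368676
[135.3 317.4] [118 299  31  38 468] ((319.5, 239.5), (479.0, 639.0), 90.0)
[ 98.4 316. ] [ 96 301   6  32 111] ((98.34384155273438, 316.48358154296875), (3.5069403648376465, 31.35309600830078), 6.009006023406982)
(450, 276, 10) [131. 318.]
(470, 120, 0) [216. 307.]
```

```bash
python3 -m jog '[{"x":0,"y":0,"z":0,"spin":-0.96,"jaw":80},{"x":0,"y":0,"z":0,"spin":-0.96,"jaw":80},{"x":0,"y":0,"z":0,"spin":-0.96,"jaw":80},{"x":0,"y":0,"z":0,"spin":-0.96,"jaw":80},{"x":0,"y":0,"z":0,"spin":-0.96,"jaw":80},{"x":0,"y":0,"z":0,"spin":-0.96,"jaw":80},{"x":0,"y":0,"z":0,"spin":-0.96,"jaw":80},{"x":0,"y":0,"z":0,"spin":-0.96,"jaw":80},{"x":0,"y":0,"z":0,"spin":-0.96,"jaw":80},{"x":0,"y":0,"z":0,"spin":-0.96,"jaw":80},{"x":0,"y":0,"z":0,"spin":-0.96,"jaw":80},{"x":0,"y":0,"z":0,"spin":0,"jaw":80}]'
python3 -c "
from h import *
plan([451.5,276.4,210],2)"
```

```text
time_s: 11.4
tcp_pos: [652.4, -202.8, 205.8]
ee_rot: [-2.178, -2.256, 0.003]
ft_force: [-0.1, -0.2, 0.1]
grip_width: 79.8
finger_force: 0.0
tilt 0.32 tcp [ 652.4 -202.8  205.8] q1,q6 [-0.46 -0.5 ]
ydir now 2.02
spin units 22.5 shift units [-12.15   4.6   -0.16] q6 est -2.84
spin units 0.0 shift units [12.15 -4.6  -0.05] q6 est 0.3
spin units -22.5 shift units [-12.15   4.6   -0.16] q6 est -2.84
```

```bash
python3 -m jog '[{"x":0.868,"y":-0.329,"z":0,"spin":0,"jaw":80},{"x":0.868,"y":-0.329,"z":0,"spin":0,"jaw":80},{"x":0.868,"y":-0.329,"z":0,"spin":0,"jaw":80},{"x":0.868,"y":-0.329,"z":0,"spin":0,"jaw":80},{"x":0.868,"y":-0.329,"z":0,"spin":0,"jaw":80},{"x":0.868,"y":-0.329,"z":0,"spin":0,"jaw":80},{"x":0.868,"y":-0.329,"z":0,"spin":0,"jaw":80},{"x":0.868,"y":-0.329,"z":0,"spin":0,"jaw":80},{"x":0.868,"y":-0.329,"z":0,"spin":0,"jaw":80},{"x":0.868,"y":-0.329,"z":0,"spin":0,"jaw":80},{"x":0.868,"y":-0.329,"z":0,"spin":0,"jaw":80},{"x":0.868,"y":-0.329,"z":0,"spin":0,"jaw":80}]'
python3 -m jog '[{"x":0.868,"y":-0.329,"z":0,"spin":0,"jaw":80},{"x":0.868,"y":-0.329,"z":0,"spin":0,"jaw":80},{"x":0,"y":0,"z":0,"spin":0,"jaw":80},{"x":0,"y":0,"z":0,"spin":0,"jaw":80},{"x":0,"y":0,"z":0,"spin":0,"jaw":80}]'
python3 -c "
from h import *
plan([451.5,276.4,130],2)"
```

```text
time_s: 12.6
tcp_pos: [479.6, 208.4, 207.6]
ee_rot: [-2.184, -2.255, 0.004]
ft_force: [1.3, 0.7, 0.3]
grip_width: 80.1
finger_force: 0.0
time_s: 13.1
tcp_pos: [452.4, 275.0, 208.2]
ee_rot: [-2.183, -2.258, 0.002]
ft_force: [1.3, 0.6, -0.1]
grip_width: 80.3
finger_force: 0.0
tilt 0.09 tcp [452.4 275.  208.2] q1,q6 [0.34 0.3 ]
ydir now 1.94
spin units 22.49 shift units [-0.04  0.02  1.95] q6 est -2.84
spin units -0.01 shift units [ 0.04 -0.02  1.95] q6 est 0.3
spin units -22.51 shift units [-0.04  0.02  1.95] q6 est -2.84
```

```bash
python3 -m jog '[{"x":0.04,"y":-0.02,"z":0.6,"spin":0,"jaw":80},{"x":0,"y":0,"z":0.8,"spin":0,"jaw":80},{"x":0,"y":0,"z":0.8,"spin":0,"jaw":80},{"x":0,"y":0,"z":0.6,"spin":0,"jaw":80},{"x":0,"y":0,"z":0.6,"spin":0,"jaw":80},{"x":0,"y":0,"z":0.4,"spin":0,"jaw":80},{"x":0,"y":0,"z":0.25,"spin":0,"jaw":80},{"x":0,"y":0,"z":0,"spin":0,"jaw":80},{"x":0,"y":0,"z":0,"spin":0,"jaw":80}]'
```

```text
time_s: 14.0
tcp_pos: [452.3, 276.9, 47.2]
ee_rot: [2.183, 2.259, 0.001]
ft_force: [0.2, 0.5, 0.6]
grip_width: 80.0
finger_force: 0.0
```

```bash
python3 -m jog '[{"x":0,"y":0,"z":0.05,"spin":0,"jaw":80},{"x":0,"y":0,"z":0,"spin":0,"jaw":54},{"x":0,"y":0,"z":0,"spin":0,"jaw":54},{"x":0,"y":0,"z":0,"spin":0,"jaw":54},{"x":0,"y":0,"z":0,"spin":0,"jaw":54},{"x":0,"y":0,"z":0,"spin":0,"jaw":54}]' 35
```

```text
time_s: 14.6
tcp_pos: [453.2, 277.7, 46.3]
ee_rot: [2.18, 2.259, 0.006]
ft_force: [0.7, -1.9, 6.3]
grip_width: 60.2
finger_force: 37.0
```

```bash
python3 -m jog '[{"x":0,"y":0,"z":-0.2,"spin":0,"jaw":54},{"x":0,"y":0,"z":-0.4,"spin":0,"jaw":54},{"x":0,"y":0,"z":-0.6,"spin":0,"jaw":54},{"x":0,"y":0,"z":-0.6,"spin":0,"jaw":54},{"x":0,"y":0,"z":-0.7,"spin":0,"jaw":54},{"x":0,"y":0,"z":-0.7,"spin":0,"jaw":54},{"x":0,"y":0,"z":-0.4,"spin":0,"jaw":54},{"x":0,"y":0,"z":0,"spin":0,"jaw":54}]'
python3 -c "
from h import *
plan([480,130,60],2)"
```

```text
time_s: 15.4
tcp_pos: [452.4, 277.9, 191.3]
ee_rot: [2.18, 2.26, 0.007]
ft_force: [0.3, 0.9, -1.9]
grip_width: 59.9
finger_force: 38.0
tilt 0.26 tcp [452.4 277.9 191.3] q1,q6 [0.34 0.3 ]
ydir now 2.06
spin units 22.51 shift units [ 3.72 -0.57  3.29] q6 est -3.14
spin units 0.01 shift units [-3.73  0.55  3.28] q6 est 0.0
spin units -22.49 shift units [ 3.72 -0.57  3.29] q6 est -3.14
```

```bash
python3 -m jog '[{"x":-0.6,"y":0.09,"z":0,"spin":0,"jaw":54},{"x":-0.8,"y":0.12,"z":0,"spin":0,"jaw":54},{"x":-0.8,"y":0.12,"z":0,"spin":0,"jaw":54},{"x":-0.8,"y":0.12,"z":0,"spin":0,"jaw":54},{"x":-0.73,"y":0.1,"z":0.2,"spin":0,"jaw":54},{"x":0,"y":0,"z":0.7,"spin":0,"jaw":54},{"x":0,"y":0,"z":0.8,"spin":0,"jaw":54},{"x":0,"y":0,"z":0.7,"spin":0,"jaw":54},{"x":0,"y":0,"z":0.5,"spin":0,"jaw":54},{"x":0,"y":0,"z":0.35,"spin":0,"jaw":54},{"x":0,"y":0,"z":0,"spin":0,"jaw":54},{"x":0,"y":0,"z":0,"spin":0,"jaw":54}]'
python3 -m jog '[{"x":0,"y":0,"z":0.2,"spin":0,"jaw":54},{"x":0,"y":0,"z":0.15,"spin":0,"jaw":54},{"x":0,"y":0,"z":0.1,"spin":0,"jaw":54},{"x":0,"y":0,"z":0.05,"spin":0,"jaw":54},{"x":0,"y":0,"z":0,"spin":0,"jaw":54},{"x":0,"y":0,"z":0,"spin":0,"jaw":54}]'
```

```text
time_s: 16.6
tcp_pos: [478.0, 129.1, 58.3]
ee_rot: [-2.18, -2.259, 0.003]
ft_force: [-0.7, -0.0, -1.3]
grip_width: 60.6
finger_force: 37.9
time_s: 17.2
tcp_pos: [479.0, 129.0, 39.0]
ee_rot: [2.182, 2.26, 0.0]
ft_force: [0.3, -0.4, -1.8]
grip_width: 60.3
finger_force: 38.0
```

Contact expected at TCP z ≈ 36.

```bash
python3 -m jog '[{"x":0,"y":0,"z":0.05,"spin":0,"jaw":54},{"x":0,"y":0,"z":0.03,"spin":0,"jaw":54},{"x":0,"y":0,"z":0,"spin":0,"jaw":54},{"x":0,"y":0,"z":0,"spin":0,"jaw":54}]'; python3 -m jog '[{"x":0,"y":0,"z":0.03,"spin":0,"jaw":54},{"x":0,"y":0,"z":0,"spin":0,"jaw":54},{"x":0,"y":0,"z":0,"spin":0,"jaw":54}]'
```

```text
time_s: 17.6
tcp_pos: [479.1, 129.0, 36.3]
ee_rot: [2.181, 2.26, 0.001]
ft_force: [-1.6, 0.2, 6.1]
grip_width: 60.2
finger_force: 38.5
time_s: 17.9
tcp_pos: [479.0, 129.0, 36.2]
ee_rot: [2.181, 2.26, 0.002]
ft_force: [-3.2, -1.0, 15.5]
grip_width: 60.7
finger_force: 39.4
```

```bash
python3 -m jog '[{"x":0,"y":0,"z":-0.05,"spin":0,"jaw":80},{"x":0,"y":0,"z":0,"spin":0,"jaw":80},{"x":0,"y":0,"z":0,"spin":0,"jaw":80},{"x":0,"y":0,"z":-0.4,"spin":0,"jaw":80},{"x":0,"y":0,"z":-0.8,"spin":0,"jaw":80},{"x":0,"y":0,"z":-0.8,"spin":0,"jaw":80},{"x":0,"y":0,"z":-0.6,"spin":0,"jaw":80},{"x":0,"y":0,"z":0,"spin":0,"jaw":80}]'
python3 -m jog '[{"x":0,"y":0,"z":0,"spin":0.95,"jaw":60},{"x":0,"y":0,"z":0,"spin":0.95,"jaw":60},{"x":0,"y":0,"z":0,"spin":0.95,"jaw":60},{"x":0,"y":0,"z":0,"spin":0.95,"jaw":60},{"x":0,"y":0,"z":0,"spin":0.95,"jaw":60},{"x":0,"y":0,"z":0,"spin":0.95,"jaw":60},{"x":0,"y":0,"z":0,"spin":0.95,"jaw":60},{"x":0,"y":0,"z":0,"spin":0.95,"jaw":60},{"x":0,"y":0,"z":0,"spin":0.95,"jaw":60},{"x":0,"y":0,"z":0,"spin":0.95,"jaw":60},{"x":0,"y":0,"z":0,"spin":0.95,"jaw":60},{"x":0,"y":0,"z":0,"spin":0.8,"jaw":60}]'
python3 -c "
from h import *
plan([479,129,39],-88)
b=env.get_image('top'); a=env.get_image('scene')
cv2.imwrite('pics/v5.png',np.hstack([cv2.resize(b[240:380,130:320],(400,300)),cv2.resize(a[170:320,300:500],(400,300))]))"
```

```text
time_s: 18.7
tcp_pos: [481.1, 129.2, 143.1]
ee_rot: [2.178, 2.257, 0.007]
ft_force: [0.3, -0.6, -0.0]
grip_width: 80.1
finger_force: 0.0
time_s: 19.9
tcp_pos: [478.1, 128.9, 139.0]
ee_rot: [3.141, 0.048, -0.004]
ft_force: [0.2, 0.2, 0.3]
grip_width: 60.3
finger_force: 0.0
tilt 0.16 tcp [478.1 128.9 139. ] q1,q6 [0.04 1.58]
ydir now -88.26
spin units 22.47 shift units [-0.02  0.    2.5 ] q6 est -1.57
spin units -0.03 shift units [ 0.03 -0.    2.5 ] q6 est 1.57
spin units -22.53 shift units [-0.02  0.    2.5 ] q6 est -1.57
```

View pics/v5.png

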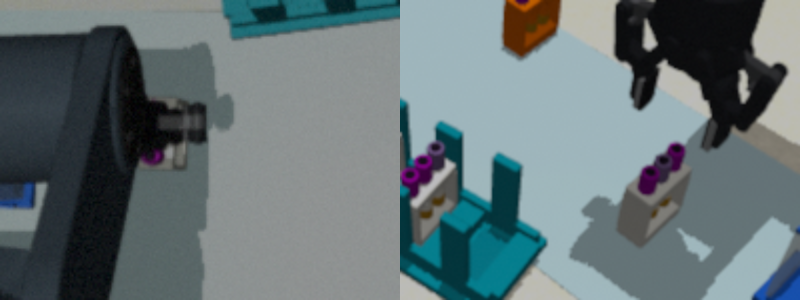

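The carrier stands upright on the bench under the gripper, fingers across its wide faces (right panel ≈ (655,200)). Regrasp.

```bash
python3 -m jog '[{"x":0,"y":0,"z":0.5,"spin":0,"jaw":58},{"x":0,"y":0,"z":0.6,"spin":0,"jaw":58},{"x":0,"y":0,"z":0.6,"spin":0,"jaw":58},{"x":0,"y":0,"z":0.5,"spin":0,"jaw":58},{"x":0,"y":0,"z":0.3,"spin":0,"jaw":58},{"x":0,"y":0,"z":0,"spin":0,"jaw":58},{"x":0,"y":0,"z":0,"spin":0,"jaw":25},{"x":0,"y":0,"z":0,"spin":0,"jaw":25},{"x":0,"y":0,"z":0,"spin":0,"jaw":25},{"x":0,"y":0,"z":0,"spin":0,"jaw":25},{"x":0,"y":0,"z":0,"spin":0,"jaw":25},{"x":0,"y":0,"z":0,"spin":0,"jaw":25}]' 35
python3 -m jog '[{"x":0,"y":0,"z":-0.3,"spin":0,"jaw":25},{"x":0,"y":0,"z":-0.7,"spin":0,"jaw":25},{"x":0,"y":0,"z":-0.9,"spin":0,"jaw":25},{"x":0,"y":0,"z":-0.9,"spin":0,"jaw":25},{"x":0,"y":0,"z":-0.7,"spin":-0.35,"jaw":25},{"x":0,"y":0,"z":-0.3,"spin":-0.35,"jaw":25},{"x":0,"y":0,"z":0,"spin":0,"jaw":25}]'
python3 -c "
from h import *
plan([620.5,42.9,187],-82.5)"
```

```text
time_s: 21.2
tcp_pos: [479.5, 129.0, 41.3]
ee_rot: [-3.141, -0.056, -0.003]
ft_force: [-0.1, -0.0, 5.1]
grip_width: 29.7
finger_force: 36.7
time_s: 21.9
tcp_pos: [479.8, 129.2, 194.8]
ee_rot: [3.134, 0.209, 0.007]
ft_force: [-0.1, 0.2, -2.0]
grip_width: 29.8
finger_force: 36.1
tilt 0.26 tcp [479.8 129.2 194.8] q1,q6 [0.04 1.48]
ydir now -82.36
spin units 22.52 shift units [-3.21 -2.6   0.18] q6 est -1.81
spin units 0.02 shift units [3.21 2.6  0.21] q6 est 1.33
spin units -22.48 shift units [-3.21 -2.6   0.18] q6 est -1.81
```

```bash
python3 -m jog '[{"x":0.6,"y":0.48,"z":0,"spin":0,"jaw":25},{"x":0.7,"y":0.57,"z":0,"spin":0,"jaw":25},{"x":0.7,"y":0.57,"z":0,"spin":0,"jaw":25},{"x":0.7,"y":0.57,"z":0,"spin":0,"jaw":25},{"x":0.52,"y":0.42,"z":0.2,"spin":0,"jaw":25},{"x":0,"y":0,"z":0.3,"spin":0,"jaw":25},{"x":0,"y":0,"z":0.3,"spin":0,"jaw":25},{"x":0,"y":0,"z":0,"spin":0,"jaw":25},{"x":0,"y":0,"z":0,"spin":0,"jaw":25},{"x":0,"y":0,"z":0,"spin":0,"jaw":25}]'
python3 -c "
from h import *
plan([620.8,42.9,120],-82.5)
a=env.get_image('scene'); cv2.imwrite('pics/scene6.png',a)
cv2.imwrite('pics/v6.png',cv2.resize(a[190:330,270:410],(600,600),interpolation=cv2.INTER_CUBIC))
s=env.state()['tcp_pos']; X=np.array([np.cos(.1309),np.sin(.1309),0]);Y=np.array([-X[1],X[0],0])
f=lambda p:((proj('scene',p)-[270,190])*600/140).round()
c=np.array([s[0],s[1],s[2]-41.3])
for k in((1,1),(1,-1),(-1,1)): print('corner',k,f(c+30*k[0]*X+15*k[1]*Y))
for k in(1,-1): print('post',f(np.array([620.5,42.9,110])+38.8*k*X))"
```

```text
time_s: 22.9
tcp_pos: [620.0, 43.3, 160.8]
ee_rot: [-3.134, -0.21, -0.0]
ft_force: [0.3, -0.5, -1.8]
grip_width: 29.6
finger_force: 36.0
tilt 0.0 tcp [620.   43.3 160.8] q1,q6 [-0.11  1.33]
ydir now -82.32
spin units 22.52 shift units [-0.02 -0.01  1.02] q6 est -1.81
spin units 0.02 shift units [0.02 0.01 1.02] q6 est 1.33
spin units -22.48 shift units [-0.02 -0.01  1.02] q6 est -1.81
corner (1, 1) [296. 379.]
corner (1, -1) [232. 341.]
corner (-1, 1) [385. 277.]
post [249. 390.]
post [364. 260.]
```

View pics/v6.png

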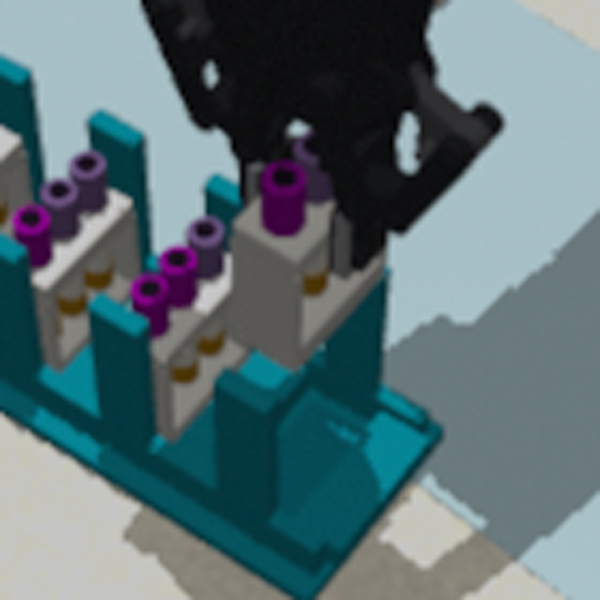

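```bash
python3 -m jog '[{"x":0.01,"y":0.0,"z":0.25,"spin":0,"jaw":25},{"x":0,"y":0,"z":0.25,"spin":0,"jaw":25},{"x":0,"y":0,"z":0.25,"spin":0,"jaw":25},{"x":0,"y":0,"z":0.25,"spin":0,"jaw":25},{"x":0,"y":0,"z":0,"spin":0,"jaw":25},{"x":0,"y":0,"z":0,"spin":0,"jaw":25}]'
python3 -c "
from h import *
plan([620.8,42.9,51.3],-82.5)"
```

```text
time_s: 23.55
tcp_pos: [620.6, 42.7, 119.9]
ee_rot: [-3.134, -0.209, 0.002]
ft_force: [1.3, -0.2, -1.9]
grip_width: 29.6
finger_force: 36.0
tilt 0.07 tcp [620.6  42.7 119.9] q1,q6 [-0.11  1.33]
ydir now -82.37
spin units 22.52 shift units [-0.    0.01  1.71] q6 est -1.81
spin units 0.02 shift units [ 0.01 -0.    1.71] q6 est 1.33
spin units -22.48 shift units [-0.    0.01  1.71] q6 est -1.81
```

```bash
python3 -m jog '[{"x":0,"y":0,"z":0.25,"spin":0,"jaw":25},{"x":0,"y":0,"z":0.3,"spin":0,"jaw":25},{"x":0,"y":0,"z":0.3,"spin":0,"jaw":25},{"x":0,"y":0,"z":0.2,"spin":0,"jaw":25},{"x":0,"y":0,"z":0.15,"spin":0,"jaw":25},{"x":0,"y":0,"z":0,"spin":0,"jaw":25},{"x":0,"y":0,"z":0,"spin":0,"jaw":25}]'
```

```text
time_s: 24.25
tcp_pos: [621.0, 42.7, 72.4]
ee_rot: [-3.135, -0.209, -0.0]
ft_force: [-0.1, -0.2, -2.1]
grip_width: 30.0
finger_force: 36.0
```

```bash
python3 -m jog '[{"x":0,"y":0,"z":0.1,"spin":0,"jaw":25},{"x":0,"y":0,"z":0.1,"spin":0,"jaw":25},{"x":0,"y":0,"z":0.1,"spin":0,"jaw":25},{"x":0,"y":0,"z":0.1,"spin":0,"jaw":25},{"x":0,"y":0,"z":0.06,"spin":0,"jaw":25},{"x":0,"y":0,"z":0.02,"spin":0,"jaw":25},{"x":0,"y":0,"z":0,"spin":0,"jaw":25},{"x":0,"y":0,"z":0,"spin":0,"jaw":25}]'
```

```text
time_s: 25.05
tcp_pos: [621.0, 42.7, 53.4]
ee_rot: [3.135, 0.209, 0.0]
ft_force: [0.1, -0.6, -2.3]
grip_width: 29.8
finger_force: 36.0
```

```bash
python3 -m jog '[{"x":0,"y":0,"z":0.03,"spin":0,"jaw":25},{"x":0,"y":0,"z":0.02,"spin":0,"jaw":25},{"x":0,"y":0,"z":0,"spin":0,"jaw":25},{"x":0,"y":0,"z":0,"spin":0,"jaw":25}]'
```

```text
time_s: 25.45
tcp_pos: [620.9, 42.7, 51.4]
ee_rot: [3.135, 0.209, 0.0]
ft_force: [0.5, -0.5, -1.9]
grip_width: 29.7
finger_force: 36.0
```

```bash
python3 -m jog '[{"x":0,"y":0,"z":0.03,"spin":0,"jaw":25},{"x":0,"y":0,"z":0.02,"spin":0,"jaw":25},{"x":0,"y":0,"z":0,"spin":0,"jaw":25},{"x":0,"y":0,"z":0,"spin":0,"jaw":25}]'
```

```text
time_s: 25.85
tcp_pos: [620.9, 42.6, 51.3]
ee_rot: [3.134, 0.209, 0.001]
ft_force: [-3.0, 0.4, 10.6]
grip_width: 29.4
finger_force: 36.9
```

```bash
python3 -m jog '[{"x":0,"y":0,"z":-0.05,"spin":0,"jaw":44},{"x":0,"y":0,"z":0,"spin":0,"jaw":44},{"x":0,"y":0,"z":0,"spin":0,"jaw":44},{"x":0,"y":0,"z":-0.3,"spin":0,"jaw":44},{"x":0,"y":0,"z":-0.7,"spin":0,"jaw":44},{"x":0,"y":0,"z":-0.9,"spin":0,"jaw":44},{"x":0,"y":0,"z":-0.9,"spin":0,"jaw":44},{"x":0,"y":0,"z":-0.9,"spin":0,"jaw":44},{"x":0,"y":0,"z":-0.3,"spin":0,"jaw":44},{"x":-0.7,"y":0,"z":0,"spin":0,"jaw":44},{"x":-0.9,"y":0,"z":0,"spin":0,"jaw":44},{"x":-0.9,"y":0,"z":0,"spin":0,"jaw":44}]'
python3 -m jog '[{"x":-0.9,"y":0,"z":0,"spin":0,"jaw":44},{"x":-0.6,"y":0,"z":0,"spin":0,"jaw":44},{"x":0,"y":0,"z":0,"spin":0,"jaw":44},{"x":0,"y":0,"z":0,"spin":0,"jaw":44},{"x":0,"y":0,"z":0,"spin":0,"jaw":44}]'
python3 -c "
from h import *
b=env.get_image('top'); a=env.get_image('scene')
cv2.imwrite('pics/v7.png',np.hstack([cv2.resize(b[160:270,220:430],(400,400)),cv2.resize(a[170:350,190:400],(400,400))]))"
```

```text
time_s: 27.05
tcp_pos: [520.2, 29.4, 211.0]
ee_rot: [-3.134, -0.21, 0.001]
ft_force: [-0.2, -0.6, 0.9]
grip_width: 44.1
finger_force: 0.0
time_s: 27.55
tcp_pos: [464.0, 21.2, 211.5]
ee_rot: [3.134, 0.209, 0.003]
ft_force: [0.4, 0.7, 0.0]
grip_width: 44.1
finger_force: 0.0
```

View pics/v7.png

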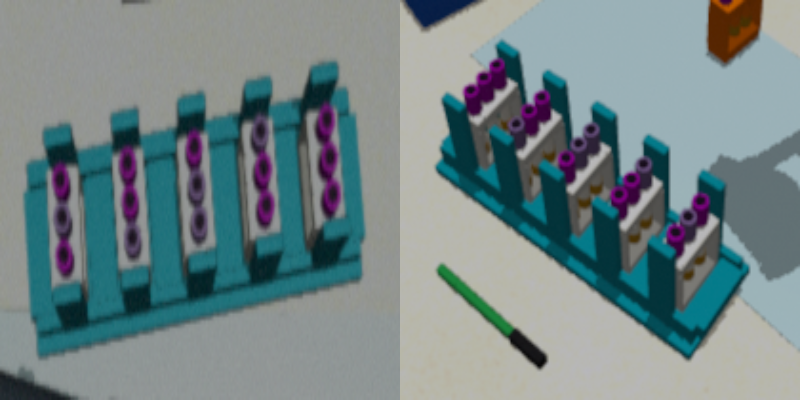

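All five bays hold upright, aligned carriers: in the left panel the caps run from (60,215) for bay 5 to (330,160) for bay 1, and the arm is clear. I'm handing in.

```bash
python3 -c "
from plant import env
print(env.close_job())"
```

```text
the job is handed in; nothing more can be done
None
```

I set both spares fully down and upright, the loose one in bay 1 and the one from the holder in bay 5, and handed the job in at about 28 s; the hand-in returned no verdict.

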